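Fetch the tall forming die from its rack and lay it on the press bed

TASK

Slide the tallest of the three metal die plates straight up out of the slotted wooden rack by its top edge, lean it on the sloping wooden rest with its lower edge against the lip and let go of it. Then take it again by its two long sides and lay it flat on the steel press bed, square, centred and between the two end stops, without dropping it. Leave the two shorter plates in their slots and the other things on the bench where they are.

Things in the scene. Friction and masses are not known exactly. Their poses are not given: they have to be found in the camera images.
- die_center (a point): Centre of the tallest of three plain aluminium die plates standing in the rack: 100 mm tall (its z axis, upright at the start), 50 mm wide (its x), 8 mm thick (its y), about 0.11 kg, with a round 24 mm hole through its middle. It may stand in any of the three slots, its foot 12 mm and its top edge 112 mm above the bench, 30 mm above the other plates.
- short_die_a_center (a point): Centre of a shorter plate, 70 mm tall, 50 mm wide, 8 mm thick, square 20 mm hole, same axes, standing in another slot. Leave it there.
- short_die_b_center (a point): Centre of the shortest plate, 66 mm tall, 40 mm wide, 8 mm thick, round 14 mm hole, same axes, standing in another slot. Leave it there.
- rack_top (a point): Middle of the top of the fixed wooden rack (85 x 145 mm, 46 mm high; its z is up). It has three upright slots side by side along its y axis, 42 mm apart, each 11 mm wide (y), 53 mm long (x) and 34 mm deep, with solid wood between them. A plate in a slot has 1.5 mm of play on every side.
- rest_lip (a point): Middle of the line where the face of the fixed sloping wooden rest meets the lip at its foot, 45 mm above the bench. In the rest's axes (z up) the face rises at 45 degrees along (0, -0.707, 0.707) and looks along (0, 0.707, 0.707). The face is 30 mm wide (x) and 62 mm long; the lip stands 10 mm out of it, square to it.
- rest_seat (a point): Same rest and axes: where the tall plate's centre lies when it leans on the face with its lower edge against the lip (50 mm up the slope from rest_lip, 4 mm out of the face). The leaning plate overhangs the face by 38 mm at the top and 10 mm at each side, free for fingers. The rest stands on a 75 x 110 mm board 12 mm thick.
- bed_seat (a point): Where the tall plate's centre lies when laid properly on the fixed press bed, 34 mm above the bench: a dark steel block, flat top at 30 mm, 40 mm wide (its x), 122 mm long (its y), z up. A stop 6 mm high stands across each end, 108 mm apart inside: 4 mm of play at each end of the plate, which overhangs the block 5 mm at each side. Two foot tabs 8 mm high stick out under the ends.
- tin: Open flat steel tin, 95 x 65 x 22 mm, origin under its centre. Bystander.
- jar: Small lidded jar, 54 mm across, 50 mm high, origin under its centre. Bystander.
- file: Flat file with a wooden handle, about 220 mm long, lying, 20 mm high; origin at the underside near the handle's end of the blade. Bystander.
- screwdriver: Screwdriver with a black handle, 170 mm long, lying. Bystander.
- emery_stick: Flat wooden sanding stick, 200 x 22 x 8 mm, lying. Bystander.
- hammer: Hammer, 220 mm long, lying. Bystander.

How it is judged:
On the way, in this order (a step that is already met when the one before it is completed fails the run):
1. the tall plate is held near its top edge, wholly clear above the rack (z of die_center in the frame of rack_top above 0.052 m and contact force between the fingers and die above 0.5 N and z of the grasp point in the frame of die_center above 0.02 m), for 0.1 s.
2. the tall plate leans on the sloping rest against its lip (centre within 12 mm of its place), let go and still (distance between die_center and rest_seat below 0.012 m and angle between the x axis of die_center and the x axis of rest_seat, either way round below 0.2 rad and angle between die_center's own z axis and vertical between 0.6 and 0.97 rad and contact force between each of the arm, the fingers and die below 0.05 N and linear speed of die below 0.03 m/s), for 0.2 s.
3. the tall plate is taken again, now away from its ends, and lifted off the rest (distance between die_center and rest_seat above 0.04 m and contact force between the fingers and die above 0.5 N and z of the grasp point in the frame of die_center between -0.04 and 0.04 m), for 0.1 s.
At the end, for the whole second after the job is handed in: The tall plate lies flat and still on the press bed between the end stops, centred to 6 mm, its long side along the bed within 0.12 rad and flat within 0.04 rad, released; the shorter plates are in their slots (moved less than 12 mm) and no other thing has moved 30 mm (x of die_center in the frame of bed_seat between -0.006 and 0.006 m and y of die_center in the frame of bed_seat between -0.006 and 0.006 m and z of die_center in the frame of bed_seat between -0.003 and 0.003 m and angle between the y axis of die_center and the z axis of bed_seat, either way round below 0.04 rad and angle between the z axis of die_center and the y axis of bed_seat, either way round below 0.12 rad and linear speed of die below 0.02 m/s and distance of each of short_die_a_center, short_die_b_center from where it was at the start of the episode below 0.012 m and distance of each of tin, jar, file, screwdriver, emery_stick, hammer from where it was at the start of the episode below 0.03 m); the robot touches nothing.
It fails at once if the tall plate is dropped (falls free of the gripper faster than 0.5 m/s) (linear speed of die above 0.5 m/s and contact force between the fingers and die below 0.05 N).
It fails at once if a shorter plate is pulled out of its slot (distance of any of short_die_a_center, short_die_b_center from where it was at the start of the episode above 0.03 m).
It also fails if it takes over 67 s, if anything falls off the work surface, if the arm or the gripper's body presses on something with over 40 N, if the wrist force passes 120 N, or if a joint passes its speed limit or range.

ROBOT

A 7-joint arm with a two-finger parallel gripper is mounted at the origin on the work surface. World frame = base frame: x ahead of the robot, y to its left, z up, the work surface at z = 0. Lengths are in m, angles in rad, forces in N, time in s.
With the tool pointing down it reaches from about 0.35 to 0.9 m from the base axis. Payload 7.2 kg.
Tool frame: the origin (TCP) lies between the finger pads; the fingertips stand manip.tip_extent ahead of it and the grasp point (between the pads) lies 11 mm behind it (manip.tip_extent is the distance from the TCP to the fingertips, in m); z points along the fingers, y is the line along which they close (so a half turn about z gives the same grasp; the last joint's range is limited). The gripper opens to 85 mm and grips with 20 to 120 N. Pads are 22 mm wide; open, the fingers measure 114 mm over their backs; the gripper's body (76 mm by 85 mm) begins 54 mm behind the grasp point. The pads swing forward as they close: fully open they stand 13 mm farther back than shut.
Start: joints at [1.194, 0.411, -0.013, 1.596, 0.006, 1.134, -0.082], TCP at [0.19, -0.595, 0.239] pointing down, gripper open.
Joint ranges: [-2.95, 2.95], [-0.29, 1.99], [-1.47, 1.44], [0.14, 2.54], [-1.03, 4.17], [0.13, 1.85], [-2.86, 2.86]. Speed limits (rad/s): [2.39, 2.39, 3.01, 3.01, 3.14, 3.14, 3.14].

INTERFACE

Orientations are given as [roll, pitch, yaw] about the fixed x, y, z axes, in that order (R = Rz(yaw) Ry(pitch) Rx(roll)).
In Python, from bench import manip gives the robot as it stands.
- The arm moves only by the tool arm_command, never from a script. Its argument "targets" is a list of rows, each an object with "translation": the shift along the tool's x, y, z in mm, a list of three; "delta_rot": the turn, a rotation vector about the tool's x, y, z in rad, a list of three; "grip": the gripper command: -1 is shut, 1 is fully open, values between are in proportion. A call has 1 to 20 rows; each row is the pose to reach, as a shift and turn from the pose commanded when the call began, along the tool's axes at that moment; what a row does not reach only later rows make up. A row lasts 1/12 s, in which the tool goes at most 41.7 mm and 7.16 degrees, less where a joint would pass 70% of its speed; a pose out of reach is approached as far as the arm can. A call with a gripper value outside its range is refused whole. The fingers move at their own pace and stop on an object; "grip_force" is the grip in N (left out, the last holds). Time passes only in rows, so rows that repeat a pose let the fingers close. It gives the time, the measured TCP pose, the force, the opening and the grip force at its end, in the units of the state.
- manip.state(): the state, without advancing time (a new reading comes with each control period).
- manip.grab_frame(name): name is "scene" or "top"; returns a dict with "frame" (384x512x3 uint8, red, green, blue), "mtx" (3x3 intrinsics, pixels), "k1" (the pictures are not rectified: a ray, as slopes to the right and down, at radius r is drawn at 1 + k1 r^2 times it, then the intrinsics apply), "T" (4x4, takes a point from camera to world coordinates). Camera axes: x right, y down, z forward; pixel columns grow to the right and rows downward; lengths in m; the calibration is good to about 2 mm. A picture is of the moment at which its call begins. There is no depth.
- manip.hand_in(): hands the job in; it is judged then, once.
Trained networks look in a picture, given as the dict that the camera call returned (one of the last four; its "shot" number tells which), for a name from the list of things; names that differ only in an ending like _2 or _b are one class to them, and where a whole thing is asked for, a point or a joint stands for the part that bears it (a point fixed in the world has none). Each returns a list of dicts, best first, with "score" (0 to 1); they miss things now and then, are a little off and sometimes report something else, mostly with a low value. They report only what shows in the picture. A call takes as long as a camera call.
- manip.spot_in(thing, picture): "at" ([column, row] as shares, 0 to 1, of the picture: columns of its width, rows of its height, amid what is visible of it).
- manip.outline_of(thing, picture): "region" (384x512 bool, what is visible of it) and "at" ([column, row] as shares, 0 to 1, of the picture: columns of its width, rows of its height, amid what is visible of it).
- manip.pinpoint(thing, picture): "at" ([column, row] as shares, 0 to 1, of the picture: columns of its width, rows of its height: a listed point, or the origin of a listed thing).
The state is a dict: "clock": time; "qpos": joint angles; "qvel": joint speeds; "joint_torque": joint torques, N m; "ee_pos": TCP position; "orientation": TCP orientation; "ft_force": force on the tool from outside, world axes, zero at the start; "moment": the same for the moment, N m; "gripper_width": finger opening in m; "grasp_force": force on a finger pad.
Only numpy, scipy, OpenCV 4.12 (cv2) and the standard library are available. Lean on these libraries where they do the work, as an engineer would, in place of code of your own. Each camera call takes 0.05 s, during which the arm holds its last target. There are 200 camera calls.

## Working session

There is one attempt and no reset: what is moved stays moved. The work goes in short steps, Python scripts to look and compute and a tool call to move; the robot and the scene stay as the last step left them, time stands still between calls to the robot, and variables do not carry over. Pictures are saved under pics/ and viewed, at most 10 in all, crops included, and the job is handed in when it is done.

Besides the shell and the picture viewer there is one more tool, called after "Emit:" in YAML: its name, and indented under it one key for each argument. arm_command: Moves the arm, as the interface text tells. Its arguments: {"type":"object","properties":{"targets":{"type":"array","items":{"type":"object","properties":{"translation":{"type":"array","items":{"type":"number"}},"delta_rot":{"type":"array","items":{"type":"number"}},"grip":{"type":"number"}}}},"grip_force":{"type":"number"}},"required":["targets"]}

```bash
mkdir -p pics; ls; python3 - <<'E'
from bench import manip
import cv2,numpy as np
print(manip.state(), manip.tip_extent)
for n in ["scene","top"]:
    p=manip.grab_frame(n); cv2.imwrite(f"pics/{n}0.png",cv2.cvtColor(p["frame"],cv2.COLOR_RGB2BGR))
    print(n,p["mtx"].tolist(),p["k1"],np.round(p["T"],3).tolist(),p["shot"])
    for t in ["die_center","short_die_a_center","short_die_b_center","rack_top","rest_lip","rest_seat","bed_seat","tin","jar","file","hammer","screwdriver","emery_stick"]:
        print(t,[(np.round(np.array(d["at"])*[512,384],1).tolist(),round(d["score"],2)) for d in manip.pinpoint(t,p)[:3]])
E
```

```text
pics
{'clock': 0.0, 'qpos': array([ 1.1938042 ,  0.41192804, -0.01274514,  1.59706938,  0.00555925,
        1.13428327, -0.08219912]), 'qvel': array([ 0.00053286,  0.00052352, -0.00046   , -0.00029765, -0.00077416,
        0.00023739, -0.00011597]), 'joint_torque': array([-1.13757913e-03, -6.00639296e+01,  6.81569260e-01, -2.99415153e+01,
        1.38230008e-02,  1.07166701e-02, -3.05776371e-05]), 'ee_pos': array([ 0.18978348, -0.59497038,  0.23842496]), 'orientation': array([-3.13994045e+00,  6.72146876e-05,  3.08830932e-01]), 'ft_force': array([ 0.04302045,  0.14077949, -0.25918506]), 'moment': array([0.01705532, 0.02244248, 0.01699983]), 'grasp_force': 0.0, 'gripper_width': 0.08520901858865519} 0.008
scene [[394.01270601055495, 0.0, 260.54881360710044], [0.0, 394.01270601055495, 193.54097729184824], [0.0, 0.0, 1.0]] -0.0718691524915843 [[0.178, 0.626, -0.759, 1.234], [0.984, -0.127, 0.127, -0.089], [-0.017, -0.77, -0.638, 0.665], [0.0, 0.0, 0.0, 1.0]] 1
die_center [([388.1, 185.5], 0.81)]
short_die_a_center [([356.5, 199.6], 0.78)]
short_die_b_center [([373.1, 190.3], 0.55)]
rack_
[... 449 characters left out ...]
85.75553654628627], [0.0, 0.0, 1.0]] -0.09798824709972248 [[0.006, -0.997, 0.073, 0.468], [-1.0, -0.007, -0.012, 0.027], [0.012, -0.072, -0.997, 1.236], [0.0, 0.0, 0.0, 1.0]] 2
die_center [([134.2, 186.3], 0.47)]
short_die_a_center [([165.6, 182.3], 0.44)]
short_die_b_center [([270.4, 203.8], 0.31)]
rack_top [([152.8, 181.5], 0.67)]
rest_lip [([269.2, 203.5], 0.57)]
rest_seat [([283.7, 200.0], 0.77), ([220.4, 140.0], 0.74)]
bed_seat [([381.3, 202.1], 0.91), ([317.2, 258.4], 0.61)]
tin [([319.4, 137.0], 0.82), ([158.5, 123.8], 0.4)]
jar [([217.6, 140.6], 0.6)]
file [([229.2, 256.0], 0.6)]
hammer [([158.7, 121.4], 0.95)]
screwdriver [([370.4, 134.3], 0.84)]
emery_stick [([316.7, 258.2], 0.74)]
```

```bash
python3 - <<'E'
import cv2
for n in ["scene","top"]:
    a=cv2.imread(f"pics/{n}0.png"); 
    c=a[100:320,90:430] if n=="scene" else a[90:300,80:430]
    cv2.imwrite(f"pics/{n}0c.png",cv2.resize(c,None,fx=2.28,fy=2.28,interpolation=cv2.INTER_CUBIC))
E
```

```text
(no output)
```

View pics/scene0c.png

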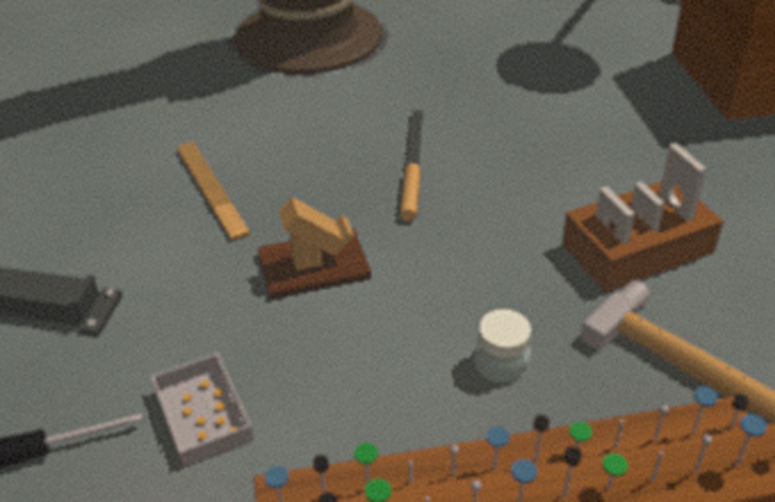

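View pics/top0c.png

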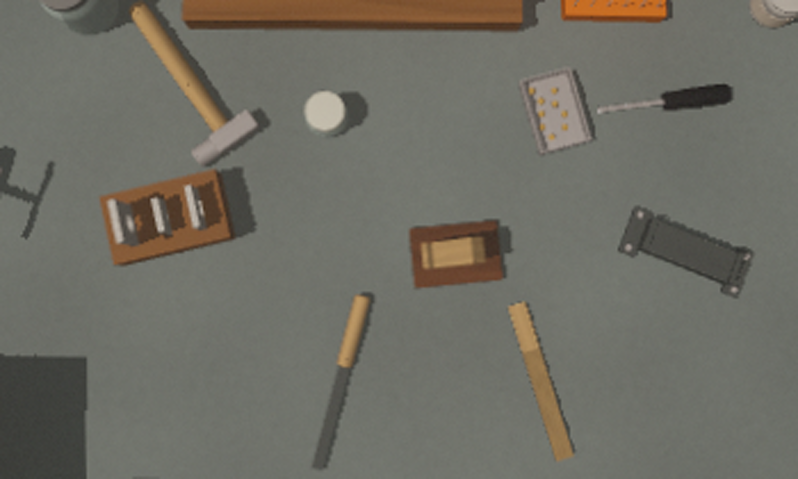

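The scene view shows the tall plate in the rack's right slot (about 388,178). The rest's lip is on its right, the +y side. In the top view the rack is at about (152,183), the rest at (280,201) and the bed at (381,200). Next I'll fit the fixtures.

```bash
cat > h.py <<'E'
import numpy as np,cv2
from scipy.optimize import minimize
S=4
def proj(P,c):
    P=np.atleast_2d(P); T=np.array(c["T"]); q=(P-T[:3,3])@T[:3,:3]
    return cv2.projectPoints(q,np.zeros(3),np.zeros(3),np.array(c["mtx"]),np.array([c["k1"],0,0,0.]))[0][:,0]
def ray(px,c):
    n=cv2.undistortPoints(np.array([[px]],float),np.array(c["mtx"]),np.array([c["k1"],0,0,0.]))[0,0]
    T=np.array(c["T"]); return T[:3,3],T[:3,:3]@np.r_[n,1]
def onz(px,c,z):
    o,d=ray(px,c); return o+d*(z-o[2])/d[2]
def tri(pxs,cs):
    A=np.zeros((3,3));b=np.zeros(3)
    for p,c in zip(pxs,cs):
        o,d=ray(p,c);d/=np.linalg.norm(d);M=np.eye(3)-np.outer(d,d);A+=M;b+=M@o
    return np.linalg.solve(A,b)
def box(cx,cy,z0,z1,w,l):
    return np.array([[cx+i*w/2,cy+j*l/2,z] for i in(-1,1) for j in(-1,1) for z in(z0,z1)])
def place(P,v):
    x,y,a=v; R=np.array([[np.cos(a),-np.sin(a),0],[np.sin(a),np.cos(a),0],[0,0,1]])
    return P@R.T+[x,y,0]
def render(parts,v,c):
    m=np.zeros((384*1,512*1),np.uint8)
    for P in parts:
        h=cv2.convexHull((proj(place(P,v),c)).astype(np.float32))
        cv2.fillConvexPoly(m,np.round(h*256).astype(np.int32),255,cv2.LINE_AA,8)
    return m/255.
def fit(parts,v0,masks,cams):
    rois=[]
    for m,c in zip(masks,cams):
        p=proj(place(np.vstack(parts),v0),c); lo=np.maximum(p.min(0).astype(int)-12,0); hi=p.max(0).astype(int)+12
        w=np.zeros_like(m,float); w[lo[1]:hi[1],lo[0]:hi[0]]=1; rois.append(w)
    f=lambda v:sum((np.abs(render(parts,v,c)-m)*w).sum() for m,c,w in zip(masks,cams,rois))
    best=None
    for da in(-.15,0,.15):
        r=minimize(f,np.array(v0)+[0,0,da],method="Nelder-Mead",options=dict(initial_simplex=np.array(v0)+[0,0,da]+np.array([[0,0,0],[.01,0,0],[0,.01,0],[0,0,.1]]),xatol=1e-4,fatol=.1))
        if best is None or r.fun<best.fun: best=r
    return best.x,best.fun,sum(m[w>0].sum() for m,w in zip(masks,rois))
E
python3 - <<'E'
from bench import manip
from h import *
import pickle
cs=[manip.grab_frame("scene"),manip.grab_frame("top")]
pickle.dump(cs,open("c0.pkl","wb"))
hsv=[cv2.cvtColor(c["frame"],cv2.COLOR_RGB2HSV) for c in cs]
brown=[((h[...,1]>95)&(h[...,0]<25)).astype(float) for h in hsv]
rack=[box(0,0,0,.046,.085,.145)]
v0=list(onz([154,184],cs[1],.046)[:2])+[.2]
rk=fit(rack,v0,brown,cs); print("rack",v0,rk)
v0=list(onz([280,201],cs[1],.012)[:2])+[.0]
for nm,ii in (("both",[0,1]),("top",[1])):
    pass
# rest: points
print("lip/seat tri",tri([[226.4,194.6],[269.2,203.5]],cs),tri([[224.6,197.2],[283.7,200]],cs), tri([[183.1,181.7],[381.3,202.1]],cs))
# bed: dark
for i,c in enumerate(cs):
    g=c["frame"].mean(2)
    print(g[200,330], [int(g[y,x]) for x,y in [(381,202),(375,198),(390,205)]] if i else [int(g[y,x]) for x,y in [(110,225),(118,228)]])
a=[cv2.cvtColor(c["frame"],cv2.COLOR_RGB2BGR) for c in cs]
z=lambda im,x,y,w,h,s:cv2.resize(im[y:y+h,x:x+w],(w*s,h*s),interpolation=cv2.INTER_CUBIC)
A=z(a[0],195,175,65,60,6);B=z(a[1],254,180,65,60,6)
C=z(a[0],75,205,75,50,6)[:300,:390];D=z(a[1],348,176,65,50,6)
C=cv2.resize(a[0][205:255,65:150],(390,230));D=cv2.resize(a[1][176:224,346:414],(390,230))
out=np.vstack([np.hstack([A,B]),np.hstack([C,D])]); out=np.clip(out.astype(float)*1.5,0,255); cv2.imwrite("pics/z1.png",out)
E
```

```text
rack [np.float64(0.5573179331255623), np.float64(0.29633155563694746), 0.2] (array([0.55428857, 0.30417709, 0.26592478]), np.float64(1442.6235294117646), np.float64(2845.0))
lip/seat tri [ 0.50432377 -0.03513938  0.06013284] [ 0.515331   -0.05736434  0.06390109] [ 0.51746295 -0.21794209  0.15586674]
113.0 [71, 73]
113.66666666666667 [74, 74, 74][ WARN:0@2.691] global loadsave.cpp:1063 imwrite_ Unsupported depth image for selected encoder is fallbacked to CV_8U.
```

View pics/z1.png

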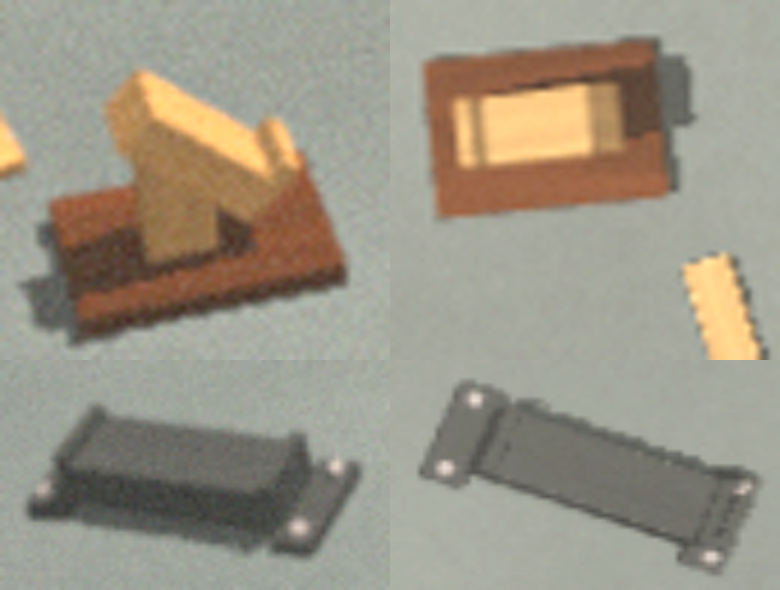

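Rest: in the top view the lip line's middle is near (269.2,201.9) and the face's top edge near (286.6,199.9). The bed's four screws are at (360.8,184.1), (355.6,198.3), (407.6,202.3) and (401.8,216.7). I'll refine these with clean masks.

```bash
python3 - <<'E'
from h import *
import pickle
cs=pickle.load(open("c0.pkl","rb"))
def comp(m,seed):
    m=cv2.morphologyEx(m.astype(np.uint8),cv2.MORPH_OPEN,np.ones((2,2)))
    n,l=cv2.connectedComponents(m); y,x=seed[1],seed[0]
    ids=l[y-3:y+4,x-3:x+4]; ids=ids[ids>0]
    return (l==np.bincount(ids).argmax()).astype(float)
fr=[c["frame"].astype(int) for c in cs]
brown=[(f[...,0]-f[...,2])>np.maximum(18,.25*f[...,0]) for f in fr]
m=[comp(brown[0],(352,215)),comp(brown[1],(150,198))]
print([x.sum() for x in m])
for k in ([0,1],[1],[0]):
    print("rack",fit([box(0,0,0,.046,.085,.145)],[.557,.296,.22],[m[i] for i in k],[cs[i] for i in k]))
m=[comp(brown[0],(245,217)),comp(brown[1],(280,212))]
print("board top",fit([box(0,0,0,.012,.075,.110)],[.50,-.04,.05],[m[1]],[cs[1]]))
L=onz([269.2,201.9],cs[1],.045);U=onz([286.6,199.9],cs[1],.0888)
print("lip",L,"up",U,"dist",np.hypot(*(U-L)[:2]),"yaw",np.arctan2(L[1]-U[1],L[0]-U[0])-np.pi/2)
# scene check: lip line mid in crop A
print("lip proj scene",proj(L,cs[0]),"up",proj(U,cs[0]))
s=[onz(p,cs[1],.009) for p in ([360.8,184.1],[355.6,198.3],[407.6,202.3],[401.8,216.7])]
ax=(s[0]+s[1]-s[2]-s[3])/2; print("bed screws",np.mean(s,0),"yaw",np.arctan2(ax[1],ax[0])-np.pi/2,np.linalg.norm(ax))
dark=[f.mean(2)<92 for f in fr]
m=[comp(dark[0],(105,222)),comp(dark[1],(381,200))]
P=[box(0,0,0,.030,.040,.122),box(0,.057,0,.036,.04,.008),box(0,-.057,0,.036,.04,.008)]
P+= [box(0,j*.0665,0,.008,.06,.020) for j in(-1,1)]
for k in ([0,1],[1]):
    print("bed",fit(P,[.5,-.32,-.375],[m[i] for i in k],[cs[i] for i in k]))
E
```

```text
[np.float64(1635.0), np.float64(1360.0)]
rack (array([0.55574196, 0.30284519, 0.23573538]), np.float64(1347.5803921568627), np.float64(2995.0))
rack (array([0.55344348, 0.30060638, 0.22938126]), np.float64(507.14509803921567), np.float64(1360.0))
rack (array([0.55827794, 0.3034592 , 0.26406157]), np.float64(761.6862745098039), np.float64(1635.0))
board top (array([ 0.51171514, -0.05429025,  0.12262186]), np.float64(110.74509803921569), np.float64(1018.0))
lip [ 0.51040234 -0.02113798  0.045     ] up [ 0.51441974 -0.06540713  0.0888    ] dist 0.04445106266587127 yaw 0.09050150749971597
lip proj scene [[238.94214044 199.97245787]] up [[219.37474585 189.23378962]]
bed screws [ 0.51783146 -0.34409588  0.009     ] yaw -0.3657671316178406 0.144555103496462
bed (array([ 0.52319582, -0.34190329, -0.36177313]), np.float64(482.6627450980393), np.float64(2596.0))
bed (array([ 0.51862779, -0.34449658, -0.37560089]), np.float64(139.91764705882355), np.float64(1050.0))
```

```bash
cat >> h.py <<'E'
def overlay(c,v,items,roi,s):
    x,y,w,h=roi; im=cv2.resize(cv2.cvtColor(c["frame"],cv2.COLOR_RGB2BGR)[y:y+h,x:x+w],(w*s,h*s),interpolation=cv2.INTER_CUBIC)
    im=np.clip(im*1.4,0,255).astype(np.uint8)
    for P,col in items:
        q=proj(place(P,v),c); q=((q+.5-[x,y])*s).astype(int)
        for i in range(8):
            for j in (1,2,4):
                if not i&j: cv2.line(im,tuple(map(int,q[i])),tuple(map(int,q[i|j])),col,1)
    return im
E
python3 - <<'E'
from h import *
import pickle
cs=pickle.load(open("c0.pkl","rb"))
v=[.555,.301,.230]
it=[(box(0,0,0,.046,.085,.145),(0,255,0)),(box(0,.042,.012,.112,.05,.008),(0,0,255))]
A=overlay(cs[0],v,it,(330,155,85,80),4); B=overlay(cs[1],v,it,(115,150,75,70),5)[:320,:]
A2=overlay(cs[0],v,[],(330,155,85,80),4); B2=overlay(cs[1],v,[],(115,150,75,70),5)[:320]
B=cv2.copyMakeBorder(B,0,320-B.shape[0],0,0,0);B2=cv2.copyMakeBorder(B2,0,320-B2.shape[0],0,0,0)
cv2.imwrite("pics/z2.png",np.vstack([np.hstack([A,B]),np.hstack([A2,B2])])[:600])
E
```

```text
(no output)
```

View pics/z2.png

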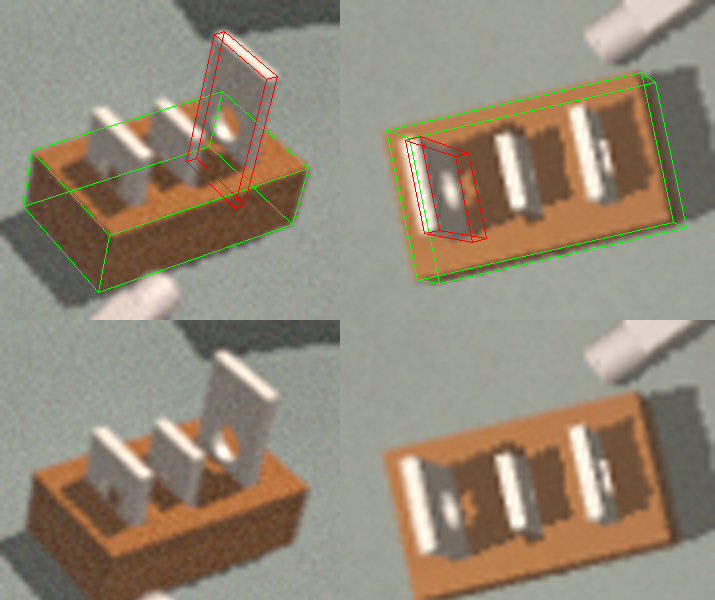

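```bash
cat >> h.py <<'E'
from scipy.spatial.transform import Rotation as Ro
def delta(st,goals):
    R0=Ro.from_euler("xyz",st["orientation"]); p0=st["ee_pos"]
    for p,R in goals:
        print("mm",np.round(R0.inv().apply(np.array(p)-p0)*1e3,1),"rot",np.round((R0.inv()*R).as_rotvec(),3))
def D(yaw,tilt=0):  # tool down with yaw, then tilt about own x
    return Ro.from_euler("xyz",[np.pi,0,yaw])*Ro.from_rotvec([tilt,0,0])
E
python3 - <<'E'
from h import *
from bench import manip
delta(manip.state(),[([.48,-.2,.24],D(.27)),([.545,.343,.20],D(.23))])
E
```

```text
mm [ 396.5 -288.6   -0.7] rot [-0.     0.     0.039]
mm [ 623.5 -786.1   39.3] rot [-0.     0.     0.079]
```

Emit:
arm_command:
  targets:
    - {"translation": [396,-289,0],"delta_rot": [0,0,0.04],"grip": -0.3}
    - {"translation": [396,-289,0],"delta_rot": [0,0,0.04],"grip": -0.3}
    - {"translation": [396,-289,0],"delta_rot": [0,0,0.04],"grip": -0.3}
    - {"translation": [396,-289,0],"delta_rot": [0,0,0.04],"grip": -0.3}
    - {"translation": [396,-289,0],"delta_rot": [0,0,0.04],"grip": -0.3}
    - {"translation": [396,-289,0],"delta_rot": [0,0,0.04],"grip": -0.3}
    - {"translation": [396,-289,0],"delta_rot": [0,0,0.04],"grip": -0.3}
    - {"translation": [396,-289,0],"delta_rot": [0,0,0.04],"grip": -0.3}
    - {"translation": [396,-289,0],"delta_rot": [0,0,0.04],"grip": -0.3}
    - {"translation": [396,-289,0],"delta_rot": [0,0,0.04],"grip": -0.3}
    - {"translation": [396,-289,0],"delta_rot": [0,0,0.04],"grip": -0.3}
    - {"translation": [623.5,-786,39],"delta_rot": [0,0,0.079],"grip": -0.3}
    - {"translation": [623.5,-786,39],"delta_rot": [0,0,0.079],"grip": -0.3}
    - {"translation": [623.5,-786,39],"delta_rot": [0,0,0.079],"grip": -0.3}
    - {"translation": [623.5,-786,39],"delta_rot": [0,0,0.079],"grip": -0.3}
    - {"translation": [623.5,-786,39],"delta_rot": [0,0,0.079],"grip": -0.3}
    - {"translation": [623.5,-786,39],"delta_rot": [0,0,0.079],"grip": -0.3}
    - {"translation": [623.5,-786,39],"delta_rot": [0,0,0.079],"grip": -0.3}
    - {"translation": [623.5,-786,39],"delta_rot": [0,0,0.079],"grip": -0.3}
    - {"translation": [623.5,-786,39],"delta_rot": [0,0,0.079],"grip": -0.3}

```text
clock: 3.17
ee_pos: [0.5156, 0.1465, 0.214]
orientation: [3.141, -0.001, 0.229]
ft_force: [1.4, -0.0, 0.9]
gripper_width: 0.0301
grasp_force: 0.0
```

```bash
python3 - <<'E'
from h import *
from bench import manip
delta(manip.state(),[([.545,.343,.20],D(.23))])
print(manip.state()["qpos"])
E
```

```text
mm [  73.3 -184.7   14.1] rot [ 0.    -0.001 -0.001]
[ 2.38559471e-04  3.22968603e-01 -4.55746741e-01  1.82020372e+00
  1.63631965e-01  1.03472939e+00 -1.86031118e+00]
```

Emit:
arm_command:
  targets:
    - {"translation": [73,-185,14],"delta_rot": [0,0,0],"grip": -0.3}
    - {"translation": [73,-185,14],"delta_rot": [0,0,0],"grip": -0.3}
    - {"translation": [73,-185,14],"delta_rot": [0,0,0],"grip": -0.3}
    - {"translation": [73,-185,14],"delta_rot": [0,0,0],"grip": -0.3}
    - {"translation": [73,-185,14],"delta_rot": [0,0,0],"grip": -0.3}
    - {"translation": [73,-185,14],"delta_rot": [0,0,0],"grip": -0.3}
    - {"translation": [73,-185,14],"delta_rot": [0,0,0],"grip": -0.3}
    - {"translation": [73,-185,14],"delta_rot": [0,0,0],"grip": -0.3}

```text
clock: 3.83
ee_pos: [0.5445, 0.3407, 0.1995]
orientation: [3.141, 0.001, 0.23]
ft_force: [0.9, -0.1, -0.7]
gripper_width: 0.0297
grasp_force: 0.0
```

```bash
python3 - <<'E'
from h import *
from bench import manip
st=manip.state()
delta(st,[([.545,.343,.15],D(.23)),([.545,.343,.091],D(.23))]);print(st["qpos"],st["ee_pos"])
c=manip.grab_frame("scene");v=[.555,.301,.230]
A=overlay(c,v,[],(330,100,100,110),5); cv2.imwrite("pics/z3.png",A)
E
```

```text
mm [ 1.  -2.1 49.5] rot [ 0.001  0.001 -0.   ]
mm [  1.1  -2.2 108.5] rot [ 0.001  0.001 -0.   ]
[-0.31305007  0.51943605 -0.46543902  1.57175465  0.25180537  1.11133862
 -2.17901601] [0.54451606 0.34073934 0.19946943]
```

View pics/z3.png

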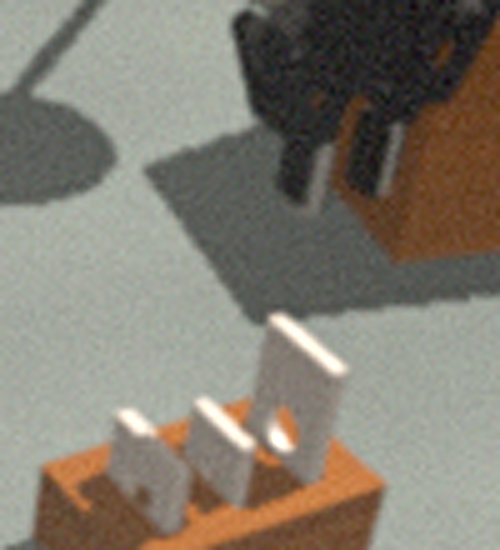

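The open fingers stand above the tall plate, their midpoint near (399,135) in the full picture and the plate's top at about (392,168). I'll go down and grip.

Emit:
arm_command:
  grip_force: 40
  targets:
    - {"translation": [1,-2,35],"delta_rot": [0,0,0],"grip": -0.3}
    - {"translation": [1,-2,65],"delta_rot": [0,0,0],"grip": -0.3}
    - {"translation": [1,-2,85],"delta_rot": [0,0,0],"grip": -0.3}
    - {"translation": [1,-2,100],"delta_rot": [0,0,0],"grip": -0.3}
    - {"translation": [1,-2,108],"delta_rot": [0,0,0],"grip": -0.3}
    - {"translation": [1,-2,108],"delta_rot": [0,0,0],"grip": -0.3}
    - {"translation": [1,-2,108],"delta_rot": [0,0,0],"grip": -0.3}
    - {"translation": [1,-2,108],"delta_rot": [0,0,0],"grip": -1}
    - {"translation": [1,-2,108],"delta_rot": [0,0,0],"grip": -1}
    - {"translation": [1,-2,108],"delta_rot": [0,0,0],"grip": -1}
    - {"translation": [1,-2,108],"delta_rot": [0,0,0],"grip": -1}
    - {"translation": [1,-2,108],"delta_rot": [0,0,0],"grip": -1}
    - {"translation": [1,-2,108],"delta_rot": [0,0,0],"grip": -1}

```text
clock: 4.97
ee_pos: [0.5458, 0.3441, 0.0935]
orientation: [-3.141, -0.003, 0.23]
ft_force: [-0.3, -0.1, 7.2]
gripper_width: 0.0071
grasp_force: 41.5
```

Emit:
arm_command:
  targets:
    - {"translation": [0,0,-10],"delta_rot": [0,0,0],"grip": -1}
    - {"translation": [0,0,-20],"delta_rot": [0,0,0],"grip": -1}
    - {"translation": [0,0,-30],"delta_rot": [0,0,0],"grip": -1}
    - {"translation": [0,0,-40],"delta_rot": [0,0,0],"grip": -1}
    - {"translation": [0,0,-55],"delta_rot": [0,0,0],"grip": -1}
    - {"translation": [0,0,-75],"delta_rot": [0,0,0],"grip": -1}
    - {"translation": [0,0,-95],"delta_rot": [0,0,0],"grip": -1}
    - {"translation": [0,0,-110],"delta_rot": [0,0,0],"grip": -1}
    - {"translation": [0,0,-110],"delta_rot": [0,0,0],"grip": -1}
    - {"translation": [0,0,-110],"delta_rot": [0,0,0],"grip": -1}

```text
clock: 5.8
ee_pos: [0.5453, 0.3437, 0.2031]
orientation: [-3.141, -0.002, 0.23]
ft_force: [-0.1, -0.3, -2.2]
gripper_width: 0.0071
grasp_force: 40.4
```

```bash
python3 - <<'E'
from h import *
from bench import manip
st=manip.state(); print(st["ee_pos"],st["orientation"],st["ft_force"],st["gripper_width"],st["grasp_force"])
R=D(.23); p=st["ee_pos"]
cs=[manip.grab_frame(n) for n in("scene","top")]
# predicted plate: axis vertical, centre 12+... below
off=.0935-.062
cen=p-[0,0,off]
it=[(box(0,0,cen[2]-.05,cen[2]+.05,.05,.008),(0,0,255))]
v=[cen[0],cen[1],.23]
A=overlay(cs[0],v,it,(330,80,110,110),4);B=overlay(cs[1],v,it,(90,130,100,110),4)
cv2.imwrite("pics/z4.png",np.hstack([A,B]))
ey=np.array([-np.sin(.105),np.cos(.105),0]);L=np.array([.510,-.021,.045])
s=.05+off; w=lambda up,out:L+(s+up)*(-ey*.7071+[0,0,.7071])+(.004+out)*(ey*.7071+[0,0,.7071])
delta(st,[(w(.03,.06),D(.105,np.pi/4)),(w(.006,.02),D(.105,np.pi/4))])
E
```

```text
[0.54531622 0.34371864 0.20306261] [-3.14105533e+00 -1.99390834e-03  2.29650063e-01] [-0.08164865 -0.25555178 -2.19272435] 0.007088787579154491 40.42513132095337
mm [-121.7  380.4   33.5] rot [0.784 0.047 0.119]
mm [-123.2  391.7   78.8] rot [0.784 0.047 0.119]
```

View pics/z4.png

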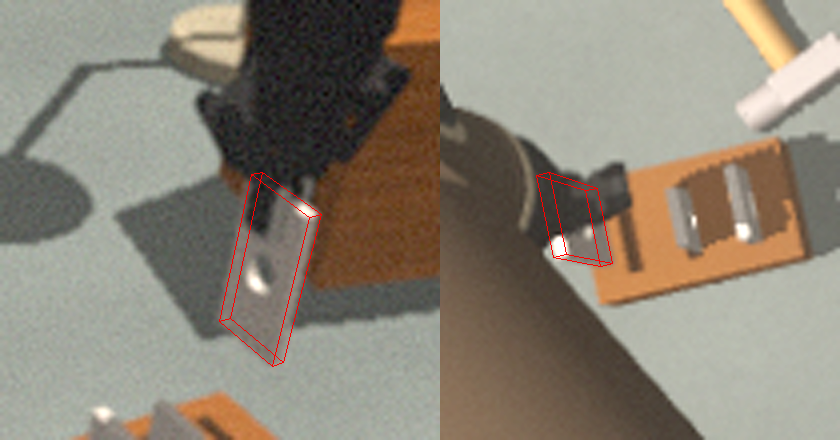

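The plate is held as predicted, with the overlay matching in both views. Next I carry it over the rest with a 45° tilt.

Emit:
arm_command:
  targets:
    - {"translation": [-13,40,0],"delta_rot": [0,0,0],"grip": -1}
    - {"translation": [-25,80,0],"delta_rot": [0,0,0],"grip": -1}
    - {"translation": [-122,380,33],"delta_rot": [0.784,0.047,0.119],"grip": -1}
    - {"translation": [-122,380,33],"delta_rot": [0.784,0.047,0.119],"grip": -1}
    - {"translation": [-122,380,33],"delta_rot": [0.784,0.047,0.119],"grip": -1}
    - {"translation": [-122,380,33],"delta_rot": [0.784,0.047,0.119],"grip": -1}
    - {"translation": [-122,380,33],"delta_rot": [0.784,0.047,0.119],"grip": -1}
    - {"translation": [-122,380,33],"delta_rot": [0.784,0.047,0.119],"grip": -1}
    - {"translation": [-122,380,33],"delta_rot": [0.784,0.047,0.119],"grip": -1}
    - {"translation": [-122,380,33],"delta_rot": [0.784,0.047,0.119],"grip": -1}
    - {"translation": [-122,380,33],"delta_rot": [0.784,0.047,0.119],"grip": -1}
    - {"translation": [-122,380,33],"delta_rot": [0.784,0.047,0.119],"grip": -1}
    - {"translation": [-122,380,33],"delta_rot": [0.784,0.047,0.119],"grip": -1}
    - {"translation": [-122,380,33],"delta_rot": [0.784,0.047,0.119],"grip": -1}
    - {"translation": [-122,380,33],"delta_rot": [0.784,0.047,0.119],"grip": -1}
    - {"translation": [-122,380,33],"delta_rot": [0.784,0.047,0.119],"grip": -1}

```text
clock: 7.23
ee_pos: [0.5127, -0.0524, 0.1692]
orientation: [-2.357, 0.002, 0.108]
ft_force: [1.5, 1.0, -0.4]
gripper_width: 0.0075
grasp_force: 40.4
```

```bash
cat > rest.py <<'E'
from h import *
from bench import manip
st=manip.state(); print(st["ee_pos"],st["qpos"],st["ft_force"],st["gripper_width"])
off=.0935-.062
ey=np.array([-np.sin(.105),np.cos(.105),0]);L=np.array([.510,-.021,.045])
s=.05+off; w=lambda up,out:L+(s+up)*(-ey*.7071+[0,0,.7071])+(.004+out)*(ey*.7071+[0,0,.7071])
R=D(.105,np.pi/4)
delta(st,[(w(*a),R) for a in((.03,.06),(.006,.02),(.003,.003),(0,0))])
E
python3 rest.py
```

```text
[ 0.51266012 -0.0524251   0.16921087] [ 0.84622457  0.66161235 -0.60767041  1.74521174 -0.38239437  1.19109237
 -0.97171193] [ 1.47310731  0.96121716 -0.43384854] 0.007484060991790969
mm [ 0.6  1.5 -1.4] rot [0.    0.004 0.001]
mm [ 0.7 41.5 22.6] rot [0.    0.004 0.001]
mm [ 0.7 58.5 25.7] rot [0.    0.004 0.001]
mm [ 0.7 61.5 28.7] rot [0.    0.004 0.001]
```

Emit:
arm_command:
  targets:
    - {"translation": [0.7,20,11],"delta_rot": [0,0.004,0],"grip": -1}
    - {"translation": [0.7,36,20],"delta_rot": [0,0.004,0],"grip": -1}
    - {"translation": [0.7,46,22.5],"delta_rot": [0,0.004,0],"grip": -1}
    - {"translation": [0.7,46,22.5],"delta_rot": [0,0.004,0],"grip": -1}
    - {"translation": [0.7,46,22.5],"delta_rot": [0,0.004,0],"grip": -1}
    - {"translation": [0.7,46,22.5],"delta_rot": [0,0.004,0],"grip": -1}

```text
clock: 7.73
ee_pos: [0.5156, -0.07, 0.1215]
orientation: [-2.357, -0.002, 0.103]
ft_force: [-0.4, 0.8, -0.9]
gripper_width: 0.0072
grasp_force: 40.4
```

```bash
python3 rest.py; python3 - <<'E'
from h import *
from bench import manip
cs=[manip.grab_frame(n) for n in("scene","top")]
A=overlay(cs[0],[0,0,0],[],(190,150,80,90),5);B=overlay(cs[1],[0,0,0],[],(245,170,80,90),5)
cv2.imwrite("pics/z5.png",np.hstack([A,B]))
E
```

```text
[ 0.51557225 -0.0700013   0.12149822] [ 0.84947694  0.73842352 -0.58304392  1.74253669 -0.35438008  1.13741178
 -0.92852253] [-0.3589633   0.83460099 -0.93021744] 0.007221499145224727
mm [ -0.3 -44.8 -22.6] rot [ 0.    -0.002  0.   ]
mm [-0.4 -4.8  1.5] rot [ 0.    -0.002  0.   ]
mm [-0.4 12.2  4.5] rot [ 0.    -0.002  0.   ]
mm [-0.4 15.2  7.5] rot [ 0.    -0.002  0.   ]
```

View pics/z5.png

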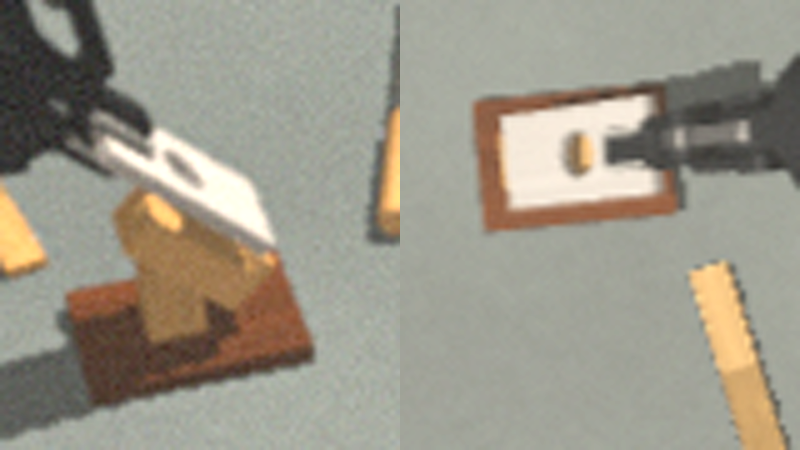

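The plate is aligned over the face, with its lower edge just above the lip at about (243,199) in the scene view. I'll go down along the normal with a margin from the lip.

Emit:
arm_command:
  targets:
    - {"translation": [-0.4,4,1.5],"delta_rot": [0,0,0],"grip": -1}
    - {"translation": [-0.4,8,2.5],"delta_rot": [0,0,0],"grip": -1}
    - {"translation": [-0.4,11,3],"delta_rot": [0,0,0],"grip": -1}
    - {"translation": [-0.4,12.5,3.5],"delta_rot": [0,0,0],"grip": -1}
    - {"translation": [-0.4,13.5,3.5],"delta_rot": [0,0,0],"grip": -1}
    - {"translation": [-0.4,13.5,3.5],"delta_rot": [0,0,0],"grip": -1}

```text
clock: 8.33
ee_pos: [0.5154, -0.078, 0.1082]
orientation: [-2.356, -0.001, 0.102]
ft_force: [-0.7, -0.2, -1.4]
gripper_width: 0.0073
grasp_force: 40.4
```

```bash
python3 rest.py
```

```text
[ 0.51544185 -0.07798691  0.10823379] [ 0.85294639  0.76123475 -0.57375782  1.73668803 -0.34425544  1.12945749
 -0.91611356] [-0.68507346 -0.22464991 -1.38478117] 0.007326582277184734
mm [  0.5 -59.8 -26.3] rot [ 0.    -0.002 -0.002]
mm [  0.5 -19.8  -2.3] rot [ 0.    -0.002 -0.002]
mm [ 0.6 -2.8  0.7] rot [ 0.    -0.002 -0.002]
mm [0.6 0.2 3.7] rot [ 0.    -0.002 -0.002]
```

Emit:
arm_command:
  targets:
    - {"translation": [0,1,0],"delta_rot": [0,0,0],"grip": -1}
    - {"translation": [0,2,0],"delta_rot": [0,0,0],"grip": -1}
    - {"translation": [0,2,0],"delta_rot": [0,0,0],"grip": -1}

```text
clock: 8.58
ee_pos: [0.5156, -0.0783, 0.1079]
orientation: [-2.355, -0.001, 0.103]
ft_force: [-1.2, 2.1, 3.5]
gripper_width: 0.0076
grasp_force: 40.9
```

Emit:
arm_command:
  targets:
    - {"translation": [0,-1,1],"delta_rot": [0,0,0],"grip": -1}
    - {"translation": [0,-1,2],"delta_rot": [0,0,0],"grip": -1}
    - {"translation": [0,-1,3],"delta_rot": [0,0,0],"grip": -1}
    - {"translation": [0,-1,3.5],"delta_rot": [0,0,0],"grip": -1}
    - {"translation": [0,-1,3.5],"delta_rot": [0,0,0],"grip": -1}

```text
clock: 9.0
ee_pos: [0.5154, -0.0756, 0.1054]
orientation: [-2.356, -0.001, 0.103]
ft_force: [0.2, 2.4, 3.5]
gripper_width: 0.0074
grasp_force: 40.5
```

Emit:
arm_command:
  targets:
    - {"translation": [0,-0.5,1],"delta_rot": [0,0,0],"grip": -1}
    - {"translation": [0,-0.5,2],"delta_rot": [0,0,0],"grip": -1}
    - {"translation": [0,-0.5,2],"delta_rot": [0,0,0],"grip": -1}

```text
clock: 9.25
ee_pos: [0.5154, -0.0756, 0.1053]
orientation: [-2.357, -0.001, 0.101]
ft_force: [-1.7, -5.1, 13.4]
gripper_width: 0.0077
grasp_force: 42.6
```

Emit:
arm_command:
  targets:
    - {"translation": [0,0,-1.5],"delta_rot": [0,0,0],"grip": -1}
    - {"translation": [0,0,-1.5],"delta_rot": [0,0,0],"grip": -1}
    - {"translation": [0,0,-1.5],"delta_rot": [0,0,0],"grip": -0.5}
    - {"translation": [0,0,-1.5],"delta_rot": [0,0,0],"grip": -0.5}
    - {"translation": [0,0,-1.5],"delta_rot": [0,0,0],"grip": -0.5}
    - {"translation": [0,0,-1.5],"delta_rot": [0,0,0],"grip": -0.5}
    - {"translation": [0,0,-10],"delta_rot": [0,0,0],"grip": -0.5}
    - {"translation": [0,0,-25],"delta_rot": [0,0,0],"grip": -0.5}
    - {"translation": [0,0,-50],"delta_rot": [0,0,0],"grip": -0.5}
    - {"translation": [0,0,-80],"delta_rot": [0,0,0],"grip": -0.5}
    - {"translation": [0,0,-80],"delta_rot": [0,0,0],"grip": -0.5}
    - {"translation": [0,0,-80],"delta_rot": [0,0,0],"grip": -0.5}

```text
clock: 10.25
ee_pos: [0.5216, -0.1326, 0.1616]
orientation: [-2.359, -0.003, 0.1]
ft_force: [0.1, 1.1, -0.9]
gripper_width: 0.0212
grasp_force: 0.0
```

```bash
python3 - <<'E'
from h import *
from bench import manip
st=manip.state();print(st["ee_pos"],st["orientation"],st["qpos"])
cs=[manip.grab_frame(n) for n in("scene","top")]
# expected plate, contact-corrected lip: L
ey=np.array([-np.sin(.103),np.cos(.103),0]);ex=np.array([np.cos(.103),np.sin(.103),0])
u=(-ey+[0,0,1])*.7071;n=(ey+[0,0,1])*.7071
tcp=np.array([.5154,-.0756,.1053]); C=tcp-.0315*u; print("centre",C)
b=np.array([C+i*.025*ex+j*.05*u+k*.004*n for i in(-1,1) for j in(-1,1) for k in(-1,1)])
A=overlay(cs[0],[0,0,0],[(b,(0,0,255))],(190,150,80,90),5);B=overlay(cs[1],[0,0,0],[(b,(0,0,255))],(245,170,80,90),5)
cv2.imwrite("pics/z6.png",np.hstack([A,B]))
E
```

```text
[ 0.52160527 -0.1325742   0.16162169] [-2.35917173 -0.00261126  0.09979729] [ 0.89843355  0.72366906 -0.55890247  1.6266888  -0.32982919  1.2902597
 -0.92442275]
centre [ 0.51310987 -0.0534444   0.08302635]
```

View pics/z6.png

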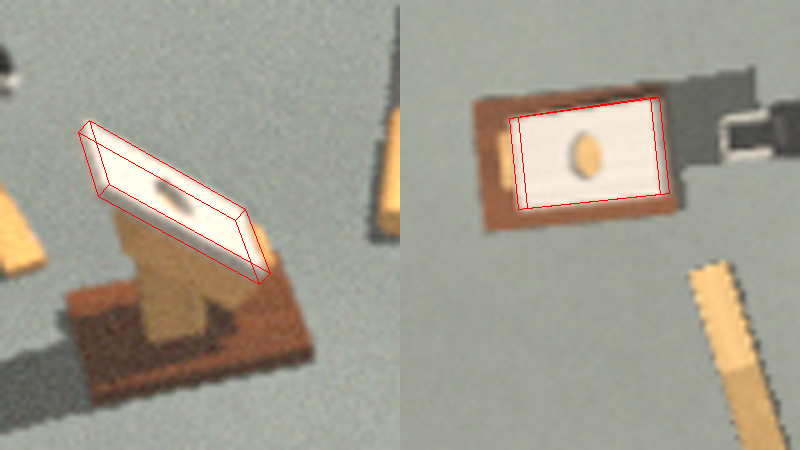

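The plate leans on the rest, let go, and matches the predicted outline. Next is the regrasp pose.

```bash
cat > g2.py <<'E'
from h import *
from bench import manip
st=manip.state(); print(st["ee_pos"],st["qpos"],st["ft_force"],st["gripper_width"])
a=.103
ey=np.array([-np.sin(a),np.cos(a),0]);n=(ey+[0,0,1])*.7071
C=np.array([.513,-.0535,.083])
R2=D(np.pi/2+a)*Ro.from_rotvec([0,-np.pi/4,0])
delta(st,[([.52,-.13,.33],Ro.from_euler("xyz",st["orientation"])),([.505,.05,.33],R2),(C+.12*n,R2),(C+.04*n,R2),(C-.013*n,R2)])
E
python3 g2.py
```

```text
[ 0.52047498 -0.13018928  0.16054686] [ 0.89699561  0.72504819 -0.55993329  1.62993561 -0.33003597  1.28953875
 -0.92437898] [ 0.2533764  -0.00626537 -1.22614731] 0.02164853433858318
mm [  -0.4 -120.  -119.7] rot [0. 0. 0.]
mm [   3.1 -247.7    8. ] rot [-1.209 -1.209 -1.21 ]
mm [   0.4 -119.7  109.3] rot [-1.209 -1.209 -1.21 ]
mm [  0.4 -39.7 109.3] rot [-1.209 -1.209 -1.21 ]
mm [  0.4  13.3 109.3] rot [-1.209 -1.209 -1.21 ]
```

```bash
python3 - <<'E'
from h import *
from bench import manip
a=.103
delta(manip.state(),[([.52,-.13,.33],D(a)),([.515,-.06,.33],D(a+.8)),([.51,0,.33],D(a+1.5708))])
E
```

```text
mm [  -0.4 -120.  -119.7] rot [-0.785 -0.    -0.   ]
mm [   1.8 -169.6  -70.1] rot [-0.742 -0.314 -0.758]
mm [   3.  -212.1  -27.5] rot [-0.614 -0.614 -1.482]
```

Emit:
arm_command:
  targets:
    - {"translation": [0,-60,-60],"delta_rot": [0,0,0],"grip": -0.5}
    - {"translation": [0,-120,-120],"delta_rot": [0,0,0],"grip": -0.5}
    - {"translation": [0,-120,-120],"delta_rot": [-0.785,0,0],"grip": 0}
    - {"translation": [0,-120,-120],"delta_rot": [-0.785,0,0],"grip": 1}
    - {"translation": [0,-120,-120],"delta_rot": [-0.785,0,0],"grip": 1}
    - {"translation": [0,-120,-120],"delta_rot": [-0.785,0,0],"grip": 1}
    - {"translation": [0,-120,-120],"delta_rot": [-0.785,0,0],"grip": 1}
    - {"translation": [0,-120,-120],"delta_rot": [-0.785,0,0],"grip": 1}
    - {"translation": [2,-170,-70],"delta_rot": [-0.742,-0.314,-0.758],"grip": 1}
    - {"translation": [2,-170,-70],"delta_rot": [-0.742,-0.314,-0.758],"grip": 1}
    - {"translation": [2,-170,-70],"delta_rot": [-0.742,-0.314,-0.758],"grip": 1}
    - {"translation": [2,-170,-70],"delta_rot": [-0.742,-0.314,-0.758],"grip": 1}
    - {"translation": [2,-170,-70],"delta_rot": [-0.742,-0.314,-0.758],"grip": 1}
    - {"translation": [2,-170,-70],"delta_rot": [-0.742,-0.314,-0.758],"grip": 1}
    - {"translation": [3,-212,-28],"delta_rot": [-0.614,-0.614,-1.482],"grip": 1}
    - {"translation": [3,-212,-28],"delta_rot": [-0.614,-0.614,-1.482],"grip": 1}
    - {"translation": [3,-212,-28],"delta_rot": [-0.614,-0.614,-1.482],"grip": 1}
    - {"translation": [3,-212,-28],"delta_rot": [-0.614,-0.614,-1.482],"grip": 1}
    - {"translation": [3,-212,-28],"delta_rot": [-0.614,-0.614,-1.482],"grip": 1}
    - {"translation": [3,-212,-28],"delta_rot": [-0.614,-0.614,-1.482],"grip": 1}

```text
clock: 12.02
ee_pos: [0.5095, 0.0002, 0.3294]
orientation: [-3.14, 0.0, 1.61]
ft_force: [-0.1, -0.2, -1.0]
gripper_width: 0.0852
grasp_force: 0.0
```

```bash
python3 g2.py
```

```text
[5.09482619e-01 2.13636974e-04 3.29376681e-01] [ 0.60828106  0.23937988 -0.83813566  1.69869128  0.18455061  1.28716843
 -0.22856459] [-0.12720187 -0.24474185 -1.02821147] 0.08518631743598605
mm [-130.5    5.4   -0.6] rot [0. 0. 0.]
mm [49.9 -2.5 -0.6] rot [-0.026 -0.785 -0.06 ]
mm [ 30.9  -3.8 161.5] rot [-0.026 -0.785 -0.06 ]
mm [-2.550e+01 -1.000e-01  2.181e+02] rot [-0.026 -0.785 -0.06 ]
mm [-62.9   2.3 255.6] rot [-0.026 -0.785 -0.06 ]
```

Emit:
arm_command:
  targets:
    - {"translation": [50,-2.5,0],"delta_rot": [-0.026,-0.785,-0.06],"grip": 1}
    - {"translation": [50,-2.5,0],"delta_rot": [-0.026,-0.785,-0.06],"grip": 1}
    - {"translation": [50,-2.5,0],"delta_rot": [-0.026,-0.785,-0.06],"grip": 1}
    - {"translation": [50,-2.5,0],"delta_rot": [-0.026,-0.785,-0.06],"grip": 1}
    - {"translation": [50,-2.5,0],"delta_rot": [-0.026,-0.785,-0.06],"grip": 1}
    - {"translation": [50,-2.5,0],"delta_rot": [-0.026,-0.785,-0.06],"grip": 1}
    - {"translation": [50,-2.5,0],"delta_rot": [-0.026,-0.785,-0.06],"grip": 1}
    - {"translation": [31,-4,161],"delta_rot": [-0.026,-0.785,-0.06],"grip": 1}
    - {"translation": [31,-4,161],"delta_rot": [-0.026,-0.785,-0.06],"grip": 1}
    - {"translation": [31,-4,161],"delta_rot": [-0.026,-0.785,-0.06],"grip": 1}
    - {"translation": [31,-4,161],"delta_rot": [-0.026,-0.785,-0.06],"grip": 1}
    - {"translation": [31,-4,161],"delta_rot": [-0.026,-0.785,-0.06],"grip": 1}
    - {"translation": [31,-4,161],"delta_rot": [-0.026,-0.785,-0.06],"grip": 1}

```text
clock: 13.1
ee_pos: [0.5043, 0.03, 0.1683]
orientation: [-3.136, 0.787, 1.671]
ft_force: [0.2, 0.6, 0.7]
gripper_width: 0.0854
grasp_force: 0.0
```

```bash
python3 g2.py;  python3 - <<'E'
from h import *
from bench import manip
c=manip.grab_frame("scene");c2=manip.grab_frame("top")
cv2.imwrite("pics/z7.png",np.hstack([overlay(c,[0,0,0],[],(190,110,90,120),4),overlay(c2,[0,0,0],[],(210,130,100,120),4)]))
E
```

```text
[0.50432168 0.02996559 0.1682639 ] [-0.06592157  0.61294517 -0.71896552  1.89431539  0.94575696  1.53192873
 -1.13485635] [0.1792807  0.5814904  0.72975041] 0.08537570485867678
mm [-228.    -0.4   -0.4] rot [0. 0. 0.]
mm [-100.5    2.  -128.3] rot [-0.007  0.001 -0.002]
mm [ 1.   0.  -0.4] rot [-0.007  0.001 -0.002]
mm [ 1.1  0.6 79.6] rot [-0.007  0.001 -0.002]
mm [  1.2   1.  132.6] rot [-0.007  0.001 -0.002]
```

View pics/z7.png

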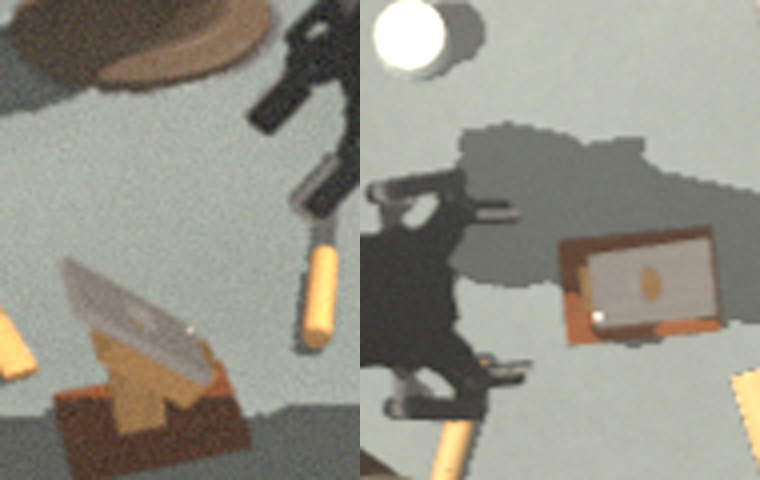

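The fingers straddle the leaning plate along its width, with the finger midline near row 203 of the top view and the plate's centre near row 201. I'll approach and grip.

Emit:
arm_command:
  grip_force: 40
  targets:
    - {"translation": [1,0.5,35],"delta_rot": [-0.007,0,0],"grip": 1}
    - {"translation": [1,0.5,70],"delta_rot": [-0.007,0,0],"grip": 1}
    - {"translation": [1,0.7,95],"delta_rot": [-0.007,0,0],"grip": 1}
    - {"translation": [1,1,115],"delta_rot": [-0.007,0,0],"grip": 1}
    - {"translation": [1,1,126],"delta_rot": [-0.007,0,0],"grip": 1}
    - {"translation": [1,1,132],"delta_rot": [-0.007,0,0],"grip": 1}
    - {"translation": [1,1,132],"delta_rot": [-0.007,0,0],"grip": 1}
    - {"translation": [1,1,132],"delta_rot": [-0.007,0,0],"grip": 1}

```text
clock: 13.87
ee_pos: [0.5162, -0.061, 0.0767]
orientation: [3.129, 0.785, 1.662]
ft_force: [0.3, 0.5, 0.1]
gripper_width: 0.0854
grasp_force: 0.0
```

```bash
python3 g2.py
```

```text
[ 0.51624776 -0.06100733  0.0766565 ] [ 0.03550594  0.71294581 -0.62942182  2.00761333  1.13220417  1.34867417
 -1.21484994] [0.3016658  0.51589907 0.11886219] 0.08538562876071364
mm [-227.9   -0.9 -130.4] rot [0. 0. 0.]
mm [-100.1    2.1 -258.1] rot [ 0.004 -0.    -0.008]
mm [   1.1   -1.9 -130. ] rot [ 0.004 -0.    -0.008]
mm [  1.   -2.3 -50. ] rot [ 0.004 -0.    -0.008]
mm [ 1.  -2.5  3. ] rot [ 0.004 -0.    -0.008]
```

Emit:
arm_command:
  targets:
    - {"translation": [1,-2.5,2],"delta_rot": [0.004,0,-0.008],"grip": 1}
    - {"translation": [1,-2.5,2],"delta_rot": [0.004,0,-0.008],"grip": 1}
    - {"translation": [1,-2.5,2],"delta_rot": [0.004,0,-0.008],"grip": 0.4}
    - {"translation": [1,-2.5,2],"delta_rot": [0.004,0,-0.008],"grip": 0.2}
    - {"translation": [1,-2.5,2],"delta_rot": [0.004,0,-0.008],"grip": 0}
    - {"translation": [1,-2.5,2],"delta_rot": [0.004,0,-0.008],"grip": -0.2}
    - {"translation": [1,-2.5,2],"delta_rot": [0.004,0,-0.008],"grip": -1}
    - {"translation": [1,-2.5,2],"delta_rot": [0.004,0,-0.008],"grip": -1}
    - {"translation": [1,-2.5,2],"delta_rot": [0.004,0,-0.008],"grip": -1}

```text
clock: 14.62
ee_pos: [0.5132, -0.0626, 0.0736]
orientation: [-3.14, 0.786, 1.675]
ft_force: [-0.7, 3.7, 4.5]
gripper_width: 0.0492
grasp_force: 41.6
```

Gripped at 49 mm. I'll lift along the normal and look.

Emit:
arm_command:
  targets:
    - {"translation": [0,0,-5],"delta_rot": [0,0,0],"grip": -1}
    - {"translation": [0,0,-15],"delta_rot": [0,0,0],"grip": -1}
    - {"translation": [0,0,-30],"delta_rot": [0,0,0],"grip": -1}
    - {"translation": [0,0,-50],"delta_rot": [0,0,0],"grip": -1}
    - {"translation": [0,0,-75],"delta_rot": [0,0,0],"grip": -1}
    - {"translation": [0,0,-110],"delta_rot": [0,0,0],"grip": -1}
    - {"translation": [0,0,-140],"delta_rot": [0,0,0],"grip": -1}
    - {"translation": [0,0,-140],"delta_rot": [0,0,0],"grip": -1}
    - {"translation": [0,0,-140],"delta_rot": [0,0,0],"grip": -1}

```text
clock: 15.37
ee_pos: [0.5035, 0.0381, 0.1738]
orientation: [3.14, 0.784, 1.675]
ft_force: [0.4, -0.7, -1.4]
gripper_width: 0.0491
grasp_force: 41.7
```

```bash
cat > bed.py <<'E'
from h import *
from bench import manip
st=manip.state(); print(st["ee_pos"],st["orientation"],st["qpos"],st["ft_force"],st["gripper_width"],st["grasp_force"])
B=np.array([.5185,-.344]);yaw=np.pi/2-.37
delta(st,[([B[0],B[1],z],D(yaw)) for z in(.25,.10,.05,.0265)])
E
python3 bed.py
```

```text
[0.50345871 0.03812461 0.17379738] [3.14036357 0.7836689  1.67528443] [-0.07619433  0.60415068 -0.7245138   1.89060419  0.93914615  1.53679412
 -1.1326389 ] [ 0.36642756 -0.72018969 -1.39997448] 0.049057396275462475 41.67272329330444
mm [-324.1  -25.2  215.4] rot [0.187 0.768 0.45 ]
mm [-218.2  -25.3  321.6] rot [0.187 0.768 0.45 ]
mm [-182.9  -25.3  357. ] rot [0.187 0.768 0.45 ]
mm [-166.3  -25.4  373.7] rot [0.187 0.768 0.45 ]
```

Emit:
arm_command:
  targets:
    - {"translation": [-30,0,-30],"delta_rot": [0,0,0],"grip": -1}
    - {"translation": [-60,0,-55],"delta_rot": [0,0,0],"grip": -1}
    - {"translation": [-95,-5,0],"delta_rot": [0.06,0.25,0.14],"grip": -1}
    - {"translation": [-324,-25,215],"delta_rot": [0.187,0.768,0.45],"grip": -1}
    - {"translation": [-324,-25,215],"delta_rot": [0.187,0.768,0.45],"grip": -1}
    - {"translation": [-324,-25,215],"delta_rot": [0.187,0.768,0.45],"grip": -1}
    - {"translation": [-324,-25,215],"delta_rot": [0.187,0.768,0.45],"grip": -1}
    - {"translation": [-324,-25,215],"delta_rot": [0.187,0.768,0.45],"grip": -1}
    - {"translation": [-324,-25,215],"delta_rot": [0.187,0.768,0.45],"grip": -1}
    - {"translation": [-324,-25,215],"delta_rot": [0.187,0.768,0.45],"grip": -1}
    - {"translation": [-324,-25,215],"delta_rot": [0.187,0.768,0.45],"grip": -1}
    - {"translation": [-324,-25,215],"delta_rot": [0.187,0.768,0.45],"grip": -1}
    - {"translation": [-324,-25,215],"delta_rot": [0.187,0.768,0.45],"grip": -1}
    - {"translation": [-324,-25,215],"delta_rot": [0.187,0.768,0.45],"grip": -1}
    - {"translation": [-324,-25,215],"delta_rot": [0.187,0.768,0.45],"grip": -1}
    - {"translation": [-324,-25,215],"delta_rot": [0.187,0.768,0.45],"grip": -1}
    - {"translation": [-324,-25,215],"delta_rot": [0.187,0.768,0.45],"grip": -1}

```text
clock: 16.78
ee_pos: [0.5177, -0.3445, 0.2497]
orientation: [-3.14, 0.004, 1.201]
ft_force: [0.5, 1.2, -1.5]
gripper_width: 0.0489
grasp_force: 42.1
```

```bash
python3 bed.py
```

```text
[ 0.51772277 -0.34450484  0.24973583] [-3.14003753  0.00362099  1.2006522 ] [ 0.96837234  0.47991227 -0.65888784  1.55745579  0.31059183  1.21178117
 -0.11639069] [ 0.4532893  1.1954193 -1.5474292] 0.0488538246770814 42.11537182331085
mm [ 0.8  0.5 -0.3] rot [-0.002  0.004 -0.   ]
mm [  1.3   0.8 149.7] rot [-0.002  0.004 -0.   ]
mm [  1.5   0.9 199.7] rot [-0.002  0.004 -0.   ]
mm [  1.6   0.9 223.2] rot [-0.002  0.004 -0.   ]
```

Emit:
arm_command:
  targets:
    - {"translation": [1,1,40],"delta_rot": [-0.002,0.004,0],"grip": -1}
    - {"translation": [1,1,80],"delta_rot": [-0.002,0.004,0],"grip": -1}
    - {"translation": [1,1,120],"delta_rot": [-0.002,0.004,0],"grip": -1}
    - {"translation": [1,1,155],"delta_rot": [-0.002,0.004,0],"grip": -1}
    - {"translation": [1,1,180],"delta_rot": [-0.002,0.004,0],"grip": -1}
    - {"translation": [1.5,1,200],"delta_rot": [-0.002,0.004,0],"grip": -1}
    - {"translation": [1.5,1,204],"delta_rot": [-0.002,0.004,0],"grip": -1}
    - {"translation": [1.5,1,204],"delta_rot": [-0.002,0.004,0],"grip": -1}
    - {"translation": [1.5,1,204],"delta_rot": [-0.002,0.004,0],"grip": -1}

```text
clock: 17.53
ee_pos: [0.5192, -0.3454, 0.0467]
orientation: [3.14, -0.0, 1.199]
ft_force: [-0.2, -0.8, -0.5]
gripper_width: 0.049
grasp_force: 42.1
```

```bash
python3 bed.py; python3 - <<'E'
from h import *
from bench import manip
import pickle
st=manip.state(); c0=pickle.load(open("c0.pkl","rb")); cs=[manip.grab_frame(n) for n in("scene","top")]
v=[.5185,-.344,-.37]
bed=[(box(0,0,0,.030,.04,.122),(0,255,0)),(box(0,.0575,.03,.036,.04,.007),(0,255,255)),(box(0,-.0575,.03,.036,.04,.007),(0,255,255))]
R=Ro.from_euler("xyz",st["orientation"]); c=st["ee_pos"]+R.apply([0,0,-.013])
b=np.array([c+R.apply([i*.05,j*.025,k*.004]) for i in(-1,1) for j in(-1,1) for k in(-1,1)])
class _: pass
r0=(68,195,80,60); r1=(343,170,75,60)
rows=[]
for C,red in ((c0,False),(cs,True)):
    ims=[]
    for cc,r in zip(C,(r0,r1)):
        im=overlay(cc,v,bed if not red else [],r,5)
        if red:
            q=((proj(b,cc)+.5-r[:2])*5).astype(int)
            for i in range(8):
                for j in(1,2,4):
                    if not i&j: cv2.line(im,tuple(map(int,q[i])),tuple(map(int,q[i|j])),(0,0,255),1)
        ims.append(im)
    rows.append(np.hstack(ims))
cv2.imwrite("pics/z8.png",np.vstack(rows))
E
```

```text
[ 0.51921438 -0.34542527  0.04672955] [ 3.13973814e+00 -4.05448366e-04  1.19893591e+00] [ 0.90118714  0.6941642  -0.56123907  1.73462684  0.47028253  0.8484689
 -0.24433869] [-0.15877507 -0.81045318 -0.49011559] 0.04901943580759806 42.07463979721069
mm [   1.2   -0.8 -203.3] rot [ 0.002 -0.    -0.002]
mm [  1.1  -1.1 -53.3] rot [ 0.002 -0.    -0.002]
mm [ 1.1 -1.2 -3.3] rot [ 0.002 -0.    -0.002]
mm [ 1.1 -1.2 20.2] rot [ 0.002 -0.    -0.002]
```

View pics/z8.png

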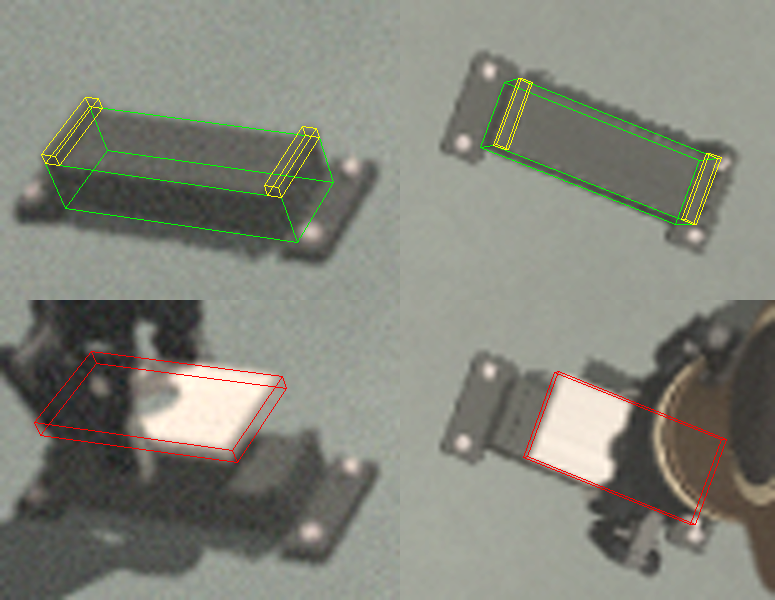

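The plate outline matches the prediction in both views. The bed model fits to about 1 px. I'll check the stops along the bed axis numerically.

```bash
python3 - <<'E'
from h import *
import pickle
cs=pickle.load(open("c0.pkl","rb")); v=[.5185,-.344,-.37]
ims=[c["frame"].astype(np.float32).mean(2) for c in cs]
def prof(k,axis,ts,others,z):
    out=[]
    for t in ts:
        P=np.array([[o,t,z] if axis=="y" else [t,o,z] for o in others]); q=proj(place(P,v),cs[k]).astype(np.float32)
        out.append(cv2.remap(ims[k],q[:,:1],q[:,1:],cv2.INTER_LINEAR).mean())
    return np.round(out).astype(int)
o=np.linspace(-.015,.015,15)
for k in(0,1):
    print("cam",k,"z30 y prof")
    for sgn in(-1,1):
        ts=sgn*np.arange(.044,.076,.002); print(sgn,list(zip((ts*1e3).round().astype(int).tolist(),prof(k,"y",ts,o,.030).tolist())))
    ts=np.arange(-.03,.031,.002); print("x prof",list(zip((ts*1e3).round().astype(int).tolist(),prof(k,"x",ts,np.linspace(-.04,.04,30),.030).tolist())))
E
```

```text
cam 0 z30 y prof
-1 [(-44, 70), (-46, 71), (-48, 71), (-50, 70), (-52, 66), (-54, 60), (-56, 58), (-58, 58), (-60, 62), (-62, 68), (-64, 75), (-66, 87), (-68, 98), (-70, 105), (-72, 106), (-74, 107)]
1 [(44, 72), (46, 71), (48, 72), (50, 71), (52, 70), (54, 69), (56, 65), (58, 60), (60, 55), (62, 55), (64, 58), (66, 61), (68, 66), (70, 72), (72, 74), (74, 75)]
x prof [(-30, 108), (-28, 108), (-26, 108), (-24, 107), (-22, 103), (-20, 95), (-18, 84), (-16, 75), (-14, 70), (-12, 69), (-10, 70), (-8, 70), (-6, 69), (-4, 69), (-2, 70), (0, 70), (2, 70), (4, 70), (6, 71), (8, 71), (10, 71), (12, 71), (14, 71), (16, 70), (18, 66), (20, 60), (22, 52), (24, 47), (26, 45), (28, 45), (30, 45)]
cam 1 z30 y prof
-1 [(-44, 74), (-46, 74), (-48, 74), (-50, 73), (-52, 67), (-54, 65), (-56, 71), (-58, 73), (-60, 70), (-62, 67), (-64, 68), (-66, 74), (-68, 75), (-70, 76), (-72, 87), (-74, 99)]
1 [(44, 76), (46, 76), (48, 76), (50, 76), (52, 73), (54, 71), (56, 74), (58, 75), (60, 72), (62, 64), (64, 57), (66, 59), (68, 68), (70, 75), (72, 76), (74, 78)]
x prof [(-30, 111), (-28, 110), (-26, 102), (-24, 78), (-22, 60), (-20, 68), (-18, 75), (-16, 75), (-14, 75), (-12, 75), (-10, 75), (-8, 74), (-6, 74), (-4, 74), (-2, 75), (0, 75), (2, 75), (4, 75), (6, 75), (8, 75), (10, 75), (12, 75), (14, 75), (16, 75), (18, 73), (20, 66), (22, 67), (24, 74), (26, 91), (28, 107), (30, 110)]
```

The stops come out symmetric at ±53.5 mm in the top camera, so the bed estimate holds. Going down.

Emit:
arm_command:
  targets:
    - {"translation": [1.4,-0.7,5],"delta_rot": [0,0,0],"grip": -1}
    - {"translation": [1.4,-0.7,10],"delta_rot": [0,0,0],"grip": -1}
    - {"translation": [1.4,-0.7,15],"delta_rot": [0,0,0],"grip": -1}
    - {"translation": [1.4,-0.7,19],"delta_rot": [0,0,0],"grip": -1}
    - {"translation": [1.4,-0.7,22],"delta_rot": [0,0,0],"grip": -1}
    - {"translation": [1.4,-0.7,24],"delta_rot": [0,0,0],"grip": -1}
    - {"translation": [1.4,-0.7,24],"delta_rot": [0,0,0],"grip": -1}
    - {"translation": [1.4,-0.7,24],"delta_rot": [0,0,0],"grip": -1}

```text
clock: 18.3
ee_pos: [0.5184, -0.3439, 0.0215]
orientation: [3.141, -0.001, 1.198]
ft_force: [-0.5, 0.3, 1.3]
gripper_width: 0.0489
grasp_force: 43.3
```

```bash
python3 bed.py
```

```text
[ 0.5183855  -0.34391666  0.02150017] [ 3.14093598e+00 -8.98385142e-04  1.19817807e+00] [ 0.88747189  0.72546103 -0.5426733   1.74826207  0.49310238  0.80661493
 -0.26479571] [-0.52941984  0.27450465  1.3281799 ] 0.04894603129798292 43.32897126674652
mm [ 2.000e-01  3.000e-01 -2.285e+02] rot [ 0.001 -0.001 -0.003]
mm [  0.    0.2 -78.5] rot [ 0.001 -0.001 -0.003]
mm [ -0.    0.2 -28.5] rot [ 0.001 -0.001 -0.003]
mm [-0.   0.1 -5. ] rot [ 0.001 -0.001 -0.003]
```

Emit:
arm_command:
  targets:
    - {"translation": [0.2,0.4,0.6],"delta_rot": [0,0,0],"grip": -1}
    - {"translation": [0.2,0.4,1.2],"delta_rot": [0,0,0],"grip": -1}
    - {"translation": [0.2,0.4,1.2],"delta_rot": [0,0,0],"grip": -1}

```text
clock: 18.55
ee_pos: [0.5185, -0.344, 0.0208]
orientation: [3.141, -0.0, 1.198]
ft_force: [-2.2, 2.4, 7.0]
gripper_width: 0.0497
grasp_force: 43.8
```

Seated, so I release gently and go up.

Emit:
arm_command:
  targets:
    - {"translation": [0,0,-0.5],"delta_rot": [0,0,0],"grip": 0.25}
    - {"translation": [0,0,-0.5],"delta_rot": [0,0,0],"grip": 0.4}
    - {"translation": [0,0,-0.5],"delta_rot": [0,0,0],"grip": 0.7}
    - {"translation": [0,0,-0.5],"delta_rot": [0,0,0],"grip": 0.9}
    - {"translation": [0,0,-0.5],"delta_rot": [0,0,0],"grip": 0.9}
    - {"translation": [0,0,-0.5],"delta_rot": [0,0,0],"grip": 0.9}
    - {"translation": [0,0,-15],"delta_rot": [0,0,0],"grip": 0.9}
    - {"translation": [0,0,-35],"delta_rot": [0,0,0],"grip": 0.9}
    - {"translation": [0,0,-70],"delta_rot": [0,0,0],"grip": 0.9}
    - {"translation": [0,0,-110],"delta_rot": [0,0,0],"grip": 0.9}
    - {"translation": [0,0,-150],"delta_rot": [0,0,0],"grip": 0.9}
    - {"translation": [0,0,-190],"delta_rot": [0,0,0],"grip": 0.9}
    - {"translation": [0,0,-220],"delta_rot": [0,0,0],"grip": 0.9}
    - {"translation": [-150,0,-220],"delta_rot": [0,0,0],"grip": 0.9}
    - {"translation": [-150,0,-220],"delta_rot": [0,0,0],"grip": 0.9}
    - {"translation": [-150,0,-220],"delta_rot": [0,0,0],"grip": 0.9}
    - {"translation": [-150,0,-220],"delta_rot": [0,0,0],"grip": 0.9}
    - {"translation": [-150,0,-220],"delta_rot": [0,0,0],"grip": 0.9}

```text
clock: 20.05
ee_pos: [0.4588, -0.4911, 0.2405]
orientation: [-3.141, 0.003, 1.189]
ft_force: [-1.0, 0.0, -0.9]
gripper_width: 0.0813
grasp_force: 0.0
```

```bash
python3 - <<'E'
from h import *
from bench import manip
cs=[manip.grab_frame(n) for n in("scene","top")]
for c,sd in zip(cs,((110,222),(381,200))):
    m=(c["frame"].min(2)>125).astype(np.uint8); r=m*0; r[sd[1]-35:sd[1]+35,sd[0]-40:sd[0]+40]=1; m*=r
    n,l,s,ce=cv2.connectedComponentsWithStats(m); i=1+s[1:,4].argmax(); print(s[i],ce[i])
    cnt=max(cv2.findContours((l==i).astype(np.uint8),0,2)[0],key=cv2.contourArea); q=cv2.boxPoints(cv2.minAreaRect(cnt)); P=np.array([onz(p,c,.038) for p in q])
    print(P.mean(0), np.linalg.norm(P[0]-P[1]),np.linalg.norm(P[1]-P[2]), [np.arctan2(*(P[i+1]-P[i])[1::-1])-np.pi/2 for i in(0,1)])
    m3=(l==i).astype(float)
    print(fit([box(0,0,.030,.038,.05,.1)],[.5185,-.344,-.37],[m3],[c]))
E
```

```text
[ 79 212  47  21 576] [102.13541667 222.02430556]
[ 0.51711189 -0.34747947  0.038     ] 0.05809777930864277 0.11892805286522015 [np.float64(-4.641288196442344), np.float64(-0.3818812507164502)]
(array([ 0.51008783, -0.34965165, -0.45358506]), np.float64(225.74509803921566), np.float64(576.0))
[367 186  38  30 569] [385.13356766 200.43585237]
[ 0.51637795 -0.34590949  0.038     ] 0.05018251613088544 0.09994717266015009 [np.float64(-1.9656365996251828), np.float64(-3.5117980357906475)]
(array([ 0.51695615, -0.34678529, -0.37312834]), np.float64(156.15294117647056), np.float64(569.0))
```

```bash
python3 - <<'E'
from h import *
from bench import manip
v=[.5185,-.344,-.37]
for nm in("top","scene"):
    c=manip.grab_frame(nm); im=c["frame"].astype(np.float32).mean(2)
    def pr(P):
        q=proj(place(np.array(P),v),c).astype(np.float32); return cv2.remap(im,q[:,:1],q[:,1:],cv2.INTER_LINEAR).mean()
    for sg in(-1,1):
        print(nm,"y",[(t*sg,int(pr([[o,sg*t/1e3,.037] for o in np.linspace(-.017,.017,15)]))) for t in range(42,68,2)])
        print(nm,"x",[(t*sg,int(pr([[sg*t/1e3,o,.037] for o in np.linspace(-.04,.04,30)]))) for t in range(16,34,2)])
E
```

```text
top y [(-42, 164), (-44, 163), (-46, 163), (-48, 163), (-50, 158), (-52, 132), (-54, 92), (-56, 75), (-58, 71), (-60, 69), (-62, 74), (-64, 79), (-66, 77)]
top x [(-16, 164), (-18, 162), (-20, 162), (-22, 162), (-24, 158), (-26, 137), (-28, 117), (-30, 111), (-32, 111)]
top y [(42, 163), (44, 162), (46, 153), (48, 127), (50, 97), (52, 80), (54, 73), (56, 72), (58, 75), (60, 76), (62, 72), (64, 63), (66, 58)]
top x [(16, 164), (18, 163), (20, 161), (22, 153), (24, 123), (26, 82), (28, 68), (30, 72), (32, 84)]
scene y [(-42, 170), (-44, 170), (-46, 171), (-48, 172), (-50, 170), (-52, 162), (-54, 140), (-56, 111), (-58, 89), (-60, 88), (-62, 98), (-64, 104), (-66, 105)]
scene x [(-16, 170), (-18, 170), (-20, 169), (-22, 167), (-24, 159), (-26, 143), (-28, 126), (-30, 113), (-32, 108)]
scene y [(42, 167), (44, 157), (46, 138), (48, 119), (50, 103), (52, 90), (54, 80), (56, 74), (58, 72), (60, 69), (62, 65), (64, 62), (66, 64)]
scene x [(16, 170), (18, 169), (20, 166), (22, 154), (24, 135), (26, 112), (28, 91), (30, 76), (32, 62)]
```

The plate's underside went well below the stop tops before contact, and its ends lie inside the stops, about 2 mm off centre. Handing in.

```bash
python3 -c "
from bench import manip
print(manip.hand_in())"
```

```text
the job is handed in; nothing more can be done
None
```

The job is handed in after about 20 s of the 67 s allowed: the tall plate was lifted from the rack, leaned on the rest and released, retaken by its long sides, and laid flat on the press bed between the stops. It sits an estimated 2 mm off centre (at worst 4–5 mm by the noisier scene camera), and the hand-in returned no verdict.

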